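# Feed a worn union nut through the scrap-box flap

### The arm

A 6-joint arm with a two-finger parallel gripper is mounted at the origin on a cart in front of the work surface, level with it; the furniture and walls round the work are solid. World frame = base frame: x ahead of the robot, y to its left, z up, the work surface at z = 0. Lengths are in mm, angles in rad, forces in N, time in s.
With the tool pointing down it reaches from about 250 to 775 mm from the base axis. Payload 4 kg.
Tool frame: the origin (TCP) lies midway between the tips of the shut fingers; the grasp point (between the pads) lies 19 mm behind it; y points along the fingers, z is the direction in which the jaws open and shut, and the axes are right-handed (so a half turn about y gives the same grasp; the last joint's range is limited). The gripper opens to 94 mm and grips with 3 to 60 N. Pads are 16 mm wide; open, the fingers measure 119 mm over their backs; the gripper's body (75 mm by 177 mm) begins 78 mm behind the grasp point.
Start: joints at [1.143, 0.087, 1.371, -0, 1.684, -0.103], TCP at [175.526, 521.259, 205.506] pointing down, gripper open.
Joint ranges: [-3.1, 3.1], [-0.76, 2.03], [0.27, 2.55], [-1.08, 4.22], [0.17, 2.65], [-2.57, 2.57]. Speed limits (rad/s): [2.79, 2.79, 3.14, 3.14, 3.14, 3.14].

### API

Orientations are given as a unit quaternion [w, x, y, z].
In Python, from rig import robot gives the robot as it stands. The module is installed in compiled form; this text tells all that it offers.
- The arm moves only by the tool send_rows, never from a script. Its argument "moves" is a list of rows, each an object of numbers: "tx", "ty", "tz": the shift along the world's x, y, z in cm; "turn": the turn about the world's z in degrees. In form: [{"tx": .., "ty": .., "tz": .., "turn": ..}, ...]. A call has 1 to 12 rows; each row is the pose to reach, as a shift and turn from the pose commanded when the call began; what a row does not reach only later rows make up. A row lasts 1/12 s, in which the tool goes at most 41.7 mm and 7.16 degrees, less where a joint would pass 70% of its speed; a pose out of reach is approached as far as the arm can. A call with a gripper value outside its range is refused whole. "hand" is the closure, from -1 (fully open) to 1 (shut), set as the call begins (left out, the last holds). The fingers move at their own pace and stop on an object; "squeeze" is the grip in N (left out, the last holds). Time passes only in rows, so rows that repeat a pose let the fingers close. It gives the time, the measured TCP pose, the force and the opening at its end, in the units of the state.
- robot.get_state(): the state, without advancing time (a new reading comes with each control period).
- robot.snapshot(name): name is "scene" or "top" or "wrist"; returns a dict with "img" (400x640x3 uint8, blue, green, red), "intrinsics" (3x3 intrinsics, pixels), "D" ([k1, k2, p1, p2, k3] as OpenCV has them; the pictures are not rectified), "rvec" (rotation vector, rad) and "tvec" (3), from world to camera coordinates, as OpenCV has them; the wrist camera has in their place "hand_eye" (4x4, takes a point from camera to tool coordinates, whose origin is the TCP and whose axes are the tool frame's). Camera axes: x right, y down, z forward; pixel columns grow to the right and rows downward; lengths in mm; the calibration is good to about 2 mm. A picture is of the moment at which its call begins: read the wrist's pose just before it. There is no depth.
- robot.finish_job(): hands the job in, once; it reports no verdict.
The state is a dict: "time_s": time; "joint_pos": joint angles; "dq": joint speeds; "joint_torque": joint torques, N m; "ee_pos": TCP position; "tcp_rot": TCP orientation; "contact_force": force on the tool from outside, world axes, zero at the start; "torque": the same for the moment, N m; "finger_gap": opening from 0.0 (shut) to 1.0 (fully open).
Only numpy, scipy, OpenCV 4.12 (cv2) and the standard library are available. Lean on these libraries where they do the work, as an engineer would, in place of code of your own. Each camera call takes 0.05 s, during which the arm holds its last target. There are 200 camera calls.

### The job

Push the silvery union nut along the raised steel deck and in through the hanging flap of the grey scrap box, until it goes over the inner edge and drops into the box; then draw the fingers back out so that the flap swings down shut. Only push the nut with the fingertips, do not grip it or lift it, and leave the other loose things on and around the box where they are.

Things in the scene. Friction and masses are not known exactly. Their poses are not given: they have to be found in the camera images.
- union_nut: Silvery six-sided union nut, 24 mm across its flats, 27 mm across its corners, 20 mm high, 40 to 80 g, standing loose on the deck in front of the box, bore upright. Origin: centre of its underside; z up along the bore. It slides on the deck.
- scrap_box: Grey sheet-metal box with a level steel feed deck in front, 50 mm above the bench, fixed. Origin on top of the deck under the flap's hinge line, midway between the side walls; x points level into the box, y left, z up. The deck runs from x = -200 to x = +16 mm, where it ends over the box's well, 44 mm deep; before the doorway it is 220 mm wide. Roof 81 to 84 mm above the deck, front edge at x = -4 mm.
- doorway (a point): On the deck in the middle of the doorway: the box's open front, 104 mm wide, closed by the flap. The inside is as wide and reaches to x = 110 mm in the box's frame. Two steel lips, 22 mm high, flare from the doorway's sides toward the robot to x = -33 mm, where they stand 148 mm apart. A 7 mm rim runs along the deck's sides.
- hinge_line (a point): Middle of the flap's hinge rod (6 mm thick; knuckles 11 mm), 72 mm above the deck at the top of the doorway, along the box's y. Fingers pointing straight down cannot pass under it; fingers leaning 30 to 40 degrees from upright, pointing forward and down into the doorway, reach some 15 to 20 mm past the hinge line at deck height.
- flap (a joint): Plain metal flap, 96 mm wide, 3 mm thick, 60 g, hung from the hinge rod, its lower edge 7 mm above the deck. 0 = hanging straight down, shut; grows (rad) as the lower edge swings into the box and up, to 1.4. It opens only inward, turns freely (a light push from the nut opens it), rests at about 0.65 on a nut lying under it and falls back to 0 by its own weight when nothing is under it.
- tape_roll: Bystander: roll of black tape lying flat on the bench to the left, 58 mm across, 19 mm high; origin at the centre of its underside.
- roof_nut: Bystander: smaller brass-coloured union nut, 19 x 22 x 16 mm, lying on the box roof; origin at the centre of its underside.
- nozzle_up: Bystander: steel nozzle standing upright on the deck at its right-hand rim, beside the lip, 18 mm across, 54 mm high; origin at the centre of its underside.
- brass_brush: Bystander: wire brush with wooden handle, 210 x 22 x 26 mm, lying to the right; origin at the centre of its underside.
- small_spanner: Bystander: small combination spanner, 164 x 27 x 7 mm, lying to the right; origin at the centre of its underside.

How it is judged:
By the outcome, as a careful person would: the job done as asked, in the order asked, and still so for the second after the job is handed in, with the robot touching nothing.
It also fails if it takes over 45 s, if anything falls off the work surface, if the arm or the gripper's body presses on something with over 40 N, if the wrist force passes 120 N, or if a joint passes its speed limit or range.

## Working session

There is one attempt and no reset: what is moved stays moved. The work goes in short steps, Python scripts to look and compute and a tool call to move; the robot and the scene stay as the last step left them, time stands still between calls to the robot, and variables do not carry over. Pictures are saved under pics/ and viewed, about 8 in all and at most 12, crops included, and the job is handed in when it is done.

Besides the shell and the picture viewer there is one more tool, called after "Call:" as name(argument=value, ...), one argument or row to a line, values as JSON. send_rows: Moves the arm, as the interface text tells. Its arguments: {"type":"object","properties":{"moves":{"type":"array"},"hand":{"type":"number"},"squeeze":{"type":"number"}},"required":["moves"]}

```bash
mkdir -p pics; python3 - <<'E'
from rig import robot
import cv2,numpy as np
s=robot.get_state();print({k:np.round(v,3).tolist() for k,v in s.items()})
for n in("scene","top"):
    d=robot.snapshot(n);cv2.imwrite(f"pics/{n}1.png",d["img"])
    print(n,{k:np.round(d[k],4).tolist() for k in d if k!="img"})
E
```

```text
{'time_s': 0.0, 'joint_pos': [1.143, 0.088, 1.372, -0.0, 1.684, -0.103], 'dq': [0.0, 0.001, -0.001, 0.001, -0.001, -0.002], 'joint_torque': [-0.0, -34.019, -30.243, 0.072, 0.033, -0.0], 'ee_pos': [175.287, 520.733, 204.298], 'tcp_rot': [-0.697, 0.699, -0.115, 0.114], 'contact_force': [0.499, -0.091, -0.373], 'torque': [-0.01, 0.058, 0.006], 'finger_gap': 1.0}
scene {'intrinsics': [[458.1603, 0.0, 321.8681], [0.0, 458.1603, 197.6825], [0.0, 0.0, 1.0]], 'D': [-0.0681, 0.0, 0.0, 0.0, 0.0], 'rvec': [2.1181, -0.8286, 0.4076], 'tvec': [-571.5476, 257.1569, 1008.2106]}
top {'intrinsics': [[397.1693, 0.0, 318.0196], [0.0, 397.1693, 197.1692], [0.0, 0.0, 1.0]], 'D': [-0.1022, 0.0, 0.0, 0.0, 0.0], 'rvec': [2.2034, -2.1531, 0.0949], 'tvec': [-177.393, 634.5091, 1244.4788]}
```

View pics/scene1.png

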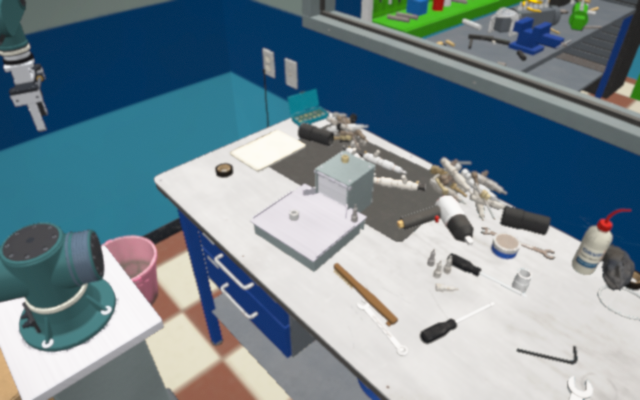

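View pics/top1.png

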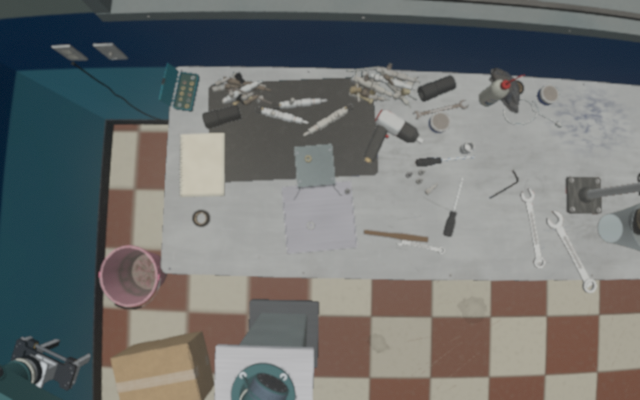

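The scene view shows the deck around (310,225), the nut at (294,215) and the box at (345,180). The top view shows the deck around (320,220), the nut at (312,226) and the roof at (315,165). Next I'll take enlarged crops and work out coordinates.

```bash
cat > h.py <<'E'
from rig import robot
import cv2,numpy as np
def cam(d):
    R=cv2.Rodrigues(np.array(d["rvec"],float))[0];return R,np.array(d["tvec"],float).ravel(),np.array(d["intrinsics"]),np.array(d["D"])
def ray(d,px,z):
    R,t,K,D=cam(d);u=cv2.undistortPoints(np.array([[px]],float),K,D)[0,0]
    o=-R.T@t;v=R.T@np.array([u[0],u[1],1]);return o+v*(z-o[2])/v[2]
def proj(d,p):
    R,t,K,D=cam(d);return cv2.projectPoints(np.array([p],float),d["rvec"],d["tvec"],K,D)[0][0,0]
def crop(d,x0,y0,w,h,f,name):
    cv2.imwrite(name,cv2.resize(d["img"][y0:y0+h,x0:x0+w],None,fx=f,fy=f,interpolation=cv2.INTER_CUBIC))
E
python3 - <<'E'
from h import *
T=robot.snapshot("top");S=robot.snapshot("scene")
crop(T,270,135,100,125,1,"/tmp/t.png");
a=cv2.resize(T["img"][135:260,270:370],None,fx=4.5,fy=4.5,interpolation=cv2.INTER_CUBIC)
cv2.imwrite("pics/topc.png",cv2.convertScaleAbs(a,alpha=1.4))
crop(S,240,145,140,130,4.5,"pics/scenec.png")
for p in[(312,226),(285,185),(352,185),(289,252),(356,247)]:print(p,ray(T,p,50).round(0))
for p in[(296,145),(333,144),(334,185),(296,187)]:print("roof",p,ray(T,p,134).round(0))
E
```

```text
(312, 226) [ 546. -146.   50.]
(285, 185) [673. -58.  50.]
(352, 185) [ 678. -269.   50.]
(289, 252) [463. -76.  50.]
(356, 247) [ 483. -285.   50.]
roof (296, 145) [783. -94. 134.]
roof (333, 144) [ 789. -204.  134.]
roof (334, 185) [ 666. -209.  134.]
roof (296, 187) [658. -97. 134.]
```

View pics/topc.png

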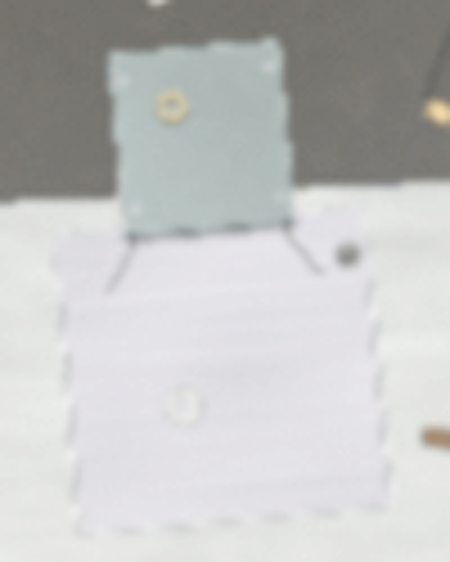

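View pics/scenec.png

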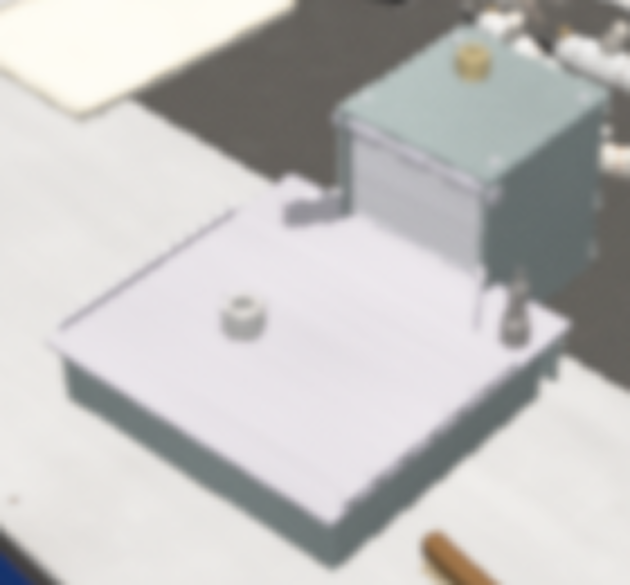

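The top crop shows the roof's front edge from (126,238) to (295,222), the deck front corners at (78,530) and (388,505), and the nut at (184,406). The scene crop shows the nut body centred at (243,317) and the shut flap's hinge line from (350,128) to (487,193).

```bash
python3 - <<'E'
from h import *
T=robot.snapshot("top");S=robot.snapshot("scene")
t=lambda c:(270+(c[0]+.5)/4.5-.5,135+(c[1]+.5)/4.5-.5)
s=lambda c:(240+(c[0]+.5)/4.5-.5,145+(c[1]+.5)/4.5-.5)
def show(n,d,c,z):print(n,ray(d,c,z).round(1)[:2])
print("nut");show("T",T,t((184,406)),62);show("S",S,s((243,317)),60)
for n,c in dict(fl=(78,530),fr=(388,505)).items():show(n,T,t(c),50)
for n,c in dict(rfl=(124,238),rfr=(295,224),rbl=(108,52),rbr=(282,38)).items():show(n,T,t(c),134)
for n,c in dict(rfl=(337,113),rfr=(497,180),rbr=(610,97),rbl=(468,25)).items():show("S"+n,S,s(c),134)
for n,c in dict(fl=(48,340),fr=(332,527),br=(572,325)).items():show("Sdeck"+n,S,s(c),55)
show("roofnut",T,t((172,106)),142);show("nozzle",T,t((347,255)),80);show("liptipL",T,t((108,291)),72);show("liptipR",T,t((321,272)),72)
# refine nut by contour: saturation/brightness dip in top crop
g=cv2.cvtColor(T["img"],cv2.COLOR_BGR2HSV).astype(int);x0,y0=300,215
print(g[y0:y0+22,x0:x0+24,2])
E
```

```text
nut
T [ 548.9 -141.4]
S [ 548.3 -141.7]
fl [461.6 -69.9]
fr [ 483.7 -284.2]
rfl [ 656.4 -100.7]
rfr [ 668.2 -212.2]
rbl [779.7 -86.7]
rbr [ 791.7 -201.3]
Srfl [ 654.3 -105.6]
Srfr [ 676.8 -215.4]
Srbr [ 785.9 -203.1]
Srbl [779.5 -89.7]
Sdeckfl [456.8 -77.4]
Sdeckfr [ 478.5 -295.3]
Sdeckbr [ 687.1 -270.6]
roofnut [ 743.  -130.1]
nozzle [ 654.1 -250.5]
liptipL [626.3 -87.5]
liptipR [ 642.8 -233.4]
[[166 166 166 166 167 166 166 166 166 165 165 165 164 163 163 163 163 163
  163 162 162 162 162 161]
 [166 165 165 165 166 165 165 165 165 164 164 163 163 163 162 162 162 162
  161 161 161 161 161 161]
 [165 164 164 165 164 165 164 164 163 164 164 164 162 162 162 161 161 161
  161 160 161 161 161 160]
 [164 164 164 164 164 164 164 164 164 163 163 163 163 162 162 162 161 160
  161 160 160 160 160 160]
 [165 164 164 164 165 164 164 164 164 163 162 162 162 162 162 161 161 161
  161 161 161 160 160 161]
 [164 165 165 165 164 164 164 164 163 161 159 160 161 162 162 163 162 162
  162 162 161 161 161 161]
 [165 165 165 164 165 165 164 162 160 157 157 159 160 162 162 161 162 162
  161 162 162 161 162
[... 821 characters left out ...]
64 164 165 164 165 165 164 163 162 163 163 162 163 163 164 164 164
  164 164 164 164 164 164]
 [163 163 164 164 165 165 165 165 165 164 164 164 165 165 164 164 164 164
  164 165 165 164 165 164]
 [164 164 164 164 164 165 165 165 165 165 165 165 165 166 165 165 165 165
  165 165 165 165 165 165]
 [163 163 164 164 164 165 165 165 165 165 165 165 164 165 165 165 165 165
  165 164 164 164 164 164]
 [163 164 164 164 164 164 164 164 165 164 165 164 164 164 164 164 164 164
  164 164 164 164 164 164]
 [164 164 163 163 163 164 164 164 164 164 164 165 164 164 164 164 164 164
  165 164 164 164 165 164]
 [163 163 163 163 164 164 165 164 164 164 165 164 165 164 164 164 164 164
  165 165 165 165 165 165]]
```

The measurements agree. The box origin is at about (668,-157), with a yaw of about 6°. The nut is at (549,-141.5), which is box frame (-117,+28). The top and scene views match to under 1 mm on the nut and about 4 mm on the box.

The moves have no tilt command, so I'll move over the bench and test in free air whether a target beyond reach makes the tool lean.

Call:
send_rows(
  moves=[
    {"tx": 2.1, "ty": -3.3, "tz": 1, "turn": 5},
    {"tx": 4.2, "ty": -6.6, "tz": 2, "turn": 10},
    {"tx": 6.3, "ty": -9.9, "tz": 3, "turn": 15},
    {"tx": 8.4, "ty": -13.2, "tz": 4, "turn": 20},
    {"tx": 10.5, "ty": -16.5, "tz": 5, "turn": 25},
    {"tx": 12.6, "ty": -19.8, "tz": 6, "turn": 25},
    {"tx": 14.7, "ty": -23.1, "tz": 7, "turn": 25},
    {"tx": 16.8, "ty": -26.4, "tz": 8, "turn": 25},
    {"tx": 18.9, "ty": -29.7, "tz": 9, "turn": 25},
    {"tx": 21, "ty": -33, "tz": 10, "turn": 25},
    {"tx": 23.1, "ty": -36.3, "tz": 10, "turn": 25},
    {"tx": 25.2, "ty": -39.6, "tz": 10, "turn": 25},
  ],
  hand=0.7,
)

```text
time_s: 1.3
ee_pos: [428.4, 123.5, 306.7]
tcp_rot: [0.706, -0.706, -0.04, 0.038]
contact_force: [0.3, 0.3, -0.8]
finger_gap: 0.183
```

Call:
send_rows(
  moves=[
    {"tx": 2.1, "ty": -3.3, "tz": 0, "turn": 0},
    {"tx": 4.2, "ty": -6.6, "tz": 0, "turn": 0},
    {"tx": 6.3, "ty": -9.9, "tz": 0, "turn": 0},
    {"tx": 8.4, "ty": -13.2, "tz": 0, "turn": 0},
    {"tx": 10.5, "ty": -16.5, "tz": 0, "turn": 0},
    {"tx": 12.6, "ty": -19.8, "tz": 0, "turn": 0},
    {"tx": 14.7, "ty": -23.1, "tz": 0, "turn": 0},
    {"tx": 16.8, "ty": -26.4, "tz": 0, "turn": 0},
    {"tx": 16.8, "ty": -26.4, "tz": 0, "turn": 0},
    {"tx": 16.8, "ty": -26.4, "tz": 0, "turn": 0},
  ],
)

```text
time_s: 2.13
ee_pos: [595.9, -140.6, 303.1]
tcp_rot: [0.707, -0.705, -0.037, 0.04]
contact_force: [-0.2, 0.4, -0.2]
finger_gap: 0.148
```

```bash
cat >> h.py <<'E'
def st():
    from scipy.spatial.transform import Rotation as Ro
    s=robot.get_state();q=s["tcp_rot"];R=Ro.from_quat([q[1],q[2],q[3],q[0]]).as_matrix()
    c,sn=np.cos(.105),np.sin(.105);p=np.array(s["ee_pos"]);d=p[:2]-[668,-157]
    print("t",round(s["time_s"],2),"tcp",p.round(1),"box",np.round([c*d[0]+sn*d[1],-sn*d[0]+c*d[1],p[2]-50],1),"q",np.round(s["joint_pos"],3),"F",np.round(s["contact_force"],1),"gap",round(s["finger_gap"],3))
    print(" fing",R[:,1].round(3),"jaw",R[:,2].round(3));return s
E
python3 -c "from h import *;st()"
```

```text
t 2.13 tcp [ 595.9 -140.6  303.1] box [-70.   23.9 253.1] q [-0.324  0.237  1.008  0.     1.901 -2.004] F [-0.2  0.4 -0.2] gap 0.148
 fing [-0.004  0.002 -1.   ] jaw [-0.108  0.994  0.002]
```

Call:
send_rows(
  moves=[
    {"tx": 4, "ty": -1},
    {"tx": 8, "ty": -2},
    {"tx": 12, "ty": -3},
    {"tx": 16, "ty": -4},
    {"tx": 20, "ty": -5},
    {"tx": 24, "ty": -6},
    {"tx": 24, "ty": -6},
    {"tx": 24, "ty": -6},
  ],
)

```text
invalid input at $.moves[0]: expected keys tx, ty, tz, turn
```

```bash
python3 -c "from h import *;st()"
```

```text
t 2.13 tcp [ 595.9 -140.6  303.1] box [-70.   23.9 253.1] q [-0.324  0.237  1.008  0.     1.901 -2.004] F [-0.2  0.4 -0.2] gap 0.148
 fing [-0.004  0.002 -1.   ] jaw [-0.108  0.994  0.002]
```

Call:
send_rows(
  moves=[
    {"tx": 4, "ty": -1, "tz": 0, "turn": 0},
    {"tx": 8, "ty": -2, "tz": 0, "turn": 0},
    {"tx": 12, "ty": -3, "tz": 0, "turn": 0},
    {"tx": 16, "ty": -4, "tz": 0, "turn": 0},
    {"tx": 20, "ty": -5, "tz": 0, "turn": 0},
    {"tx": 24, "ty": -6, "tz": 0, "turn": 0},
    {"tx": 24, "ty": -6, "tz": 0, "turn": 0},
    {"tx": 24, "ty": -6, "tz": 0, "turn": 0},
  ],
)

```text
time_s: 2.8
ee_pos: [792.6, -187.1, 277.3]
tcp_rot: [-0.703, 0.709, 0.05, -0.03]
contact_force: [-0.9, -0.8, -0.4]
finger_gap: 0.149
```

```bash
python3 -c "from h import *;st()"
```

```text
t 2.8 tcp [ 792.6 -187.1  277.3] box [120.8 -43.  227.3] q [-0.303  0.783  0.277  0.003  2.052 -1.985] F [-0.9 -0.8 -0.4] gap 0.149
 fing [ 0.03  -0.006 -1.   ] jaw [-0.113  0.994 -0.01 ]
```

Call:
send_rows(
  moves=[
    {"tx": 4, "ty": -1, "tz": 0, "turn": 0},
    {"tx": 8, "ty": -2, "tz": 0, "turn": 0},
    {"tx": 12, "ty": -3, "tz": 0, "turn": 0},
    {"tx": 16, "ty": -4, "tz": 0, "turn": 0},
    {"tx": 20, "ty": -5, "tz": 0, "turn": 0},
    {"tx": 20, "ty": -5, "tz": 0, "turn": 0},
  ],
)

```text
time_s: 3.3
ee_pos: [835.4, -200.3, 222.1]
tcp_rot: [-0.699, 0.713, 0.063, -0.016]
contact_force: [-0.2, -0.1, 0.3]
finger_gap: 0.15
```

```bash
python3 -c "from h import *;st()"
```

```text
t 3.3 tcp [ 835.4 -200.3  222.1] box [161.9 -60.7 172.1] q [-0.303  0.853  0.274  0.005  1.945 -1.984] F [-0.2 -0.1  0.3] gap 0.15
 fing [ 0.068 -0.016 -0.998] jaw [-0.11   0.994 -0.024]
```

Call:
send_rows(
  moves=[
    {"tx": -4, "ty": 1, "tz": 0, "turn": 0},
    {"tx": -8, "ty": 2, "tz": 0, "turn": 0},
    {"tx": -12, "ty": 3, "tz": 0, "turn": 0},
    {"tx": -16, "ty": 4, "tz": 0, "turn": 0},
    {"tx": -20, "ty": 5, "tz": 0, "turn": 0},
    {"tx": -20, "ty": 5, "tz": 0, "turn": 0},
  ],
)

```text
time_s: 3.8
ee_pos: [630.6, -148.8, 222.9]
tcp_rot: [-0.699, 0.712, 0.062, -0.017]
contact_force: [0.3, 0.4, 1.0]
finger_gap: 0.151
```

```bash
python3 -c "from h import *;st()"
```

```text
t 3.8 tcp [ 630.6 -148.8  222.9] box [-36.4  12.1 172.9] q [-0.323  0.252  1.148  0.006  1.674 -2.004] F [0.3 0.4 1. ] gap 0.151
 fing [ 0.065 -0.015 -0.998] jaw [-0.111  0.994 -0.023]
```

The lean persists, because the next call starts from the attained pose. I can build it up by pulling against the reach limit, and I'll do that higher up.

Call:
send_rows(
  moves=[
    {"tx": 4, "ty": -1, "tz": 3, "turn": 0},
    {"tx": 8, "ty": -2, "tz": 7, "turn": 0},
    {"tx": 100, "ty": -25, "tz": 60, "turn": 0},
    {"tx": 100, "ty": -25, "tz": 60, "turn": 0},
    {"tx": 100, "ty": -25, "tz": 60, "turn": 0},
    {"tx": 100, "ty": -25, "tz": 60, "turn": 0},
    {"tx": 100, "ty": -25, "tz": 60, "turn": 0},
    {"tx": 100, "ty": -25, "tz": 60, "turn": 0},
    {"tx": 100, "ty": -25, "tz": 60, "turn": 0},
    {"tx": 100, "ty": -25, "tz": 60, "turn": 0},
  ],
)

```text
time_s: 4.63
ee_pos: [794.6, -191.7, 318.9]
tcp_rot: [-0.694, 0.716, 0.076, -0.003]
contact_force: [0.5, -0.1, 0.6]
finger_gap: 0.15
```

```bash
python3 -c "from h import *;st()"
```

```text
t 4.63 tcp [ 794.6 -191.7  318.9] box [122.2 -47.7 268.9] q [-0.309  0.734  0.274  0.009  2.025 -1.987] F [ 0.5 -0.1  0.6] gap 0.15
 fing [ 0.105 -0.026 -0.994] jaw [-0.109  0.993 -0.037]
```

Call:
send_rows(
  moves=[
    {"tx": 100, "ty": -25, "tz": 20, "turn": 0},
    {"tx": 100, "ty": -25, "tz": 20, "turn": 0},
    {"tx": 100, "ty": -25, "tz": 20, "turn": 0},
    {"tx": 100, "ty": -25, "tz": 20, "turn": 0},
    {"tx": 100, "ty": -25, "tz": 20, "turn": 0},
    {"tx": 100, "ty": -25, "tz": 20, "turn": 0},
    {"tx": 100, "ty": -25, "tz": 20, "turn": 0},
    {"tx": 100, "ty": -25, "tz": 20, "turn": 0},
    {"tx": 100, "ty": -25, "tz": 20, "turn": 0},
    {"tx": 100, "ty": -25, "tz": 20, "turn": 0},
    {"tx": 100, "ty": -25, "tz": 20, "turn": 0},
    {"tx": 100, "ty": -25, "tz": 20, "turn": 0},
  ],
)

```text
time_s: 5.63
ee_pos: [865.0, -211.4, 211.6]
tcp_rot: [-0.69, 0.719, 0.087, 0.008]
contact_force: [-0.2, 0.3, -0.1]
finger_gap: 0.149
```

```bash
python3 -c "from h import *;st()"
```

```text
t 5.63 tcp [ 865.  -211.4  211.6] box [190.2 -74.7 161.6] q [-0.307  0.868  0.274  0.01   1.858 -1.986] F [-0.2  0.3 -0.1] gap 0.149
 fing [ 0.137 -0.033 -0.99 ] jaw [-0.108  0.993 -0.048]
```

Call:
send_rows(
  moves=[
    {"tx": 80, "ty": -20, "tz": 95, "turn": 0},
    {"tx": 80, "ty": -20, "tz": 95, "turn": 0},
    {"tx": 80, "ty": -20, "tz": 95, "turn": 0},
    {"tx": 80, "ty": -20, "tz": 95, "turn": 0},
    {"tx": 80, "ty": -20, "tz": 95, "turn": 0},
    {"tx": 80, "ty": -20, "tz": 95, "turn": 0},
    {"tx": 80, "ty": -20, "tz": 95, "turn": 0},
    {"tx": 80, "ty": -20, "tz": 95, "turn": 0},
    {"tx": 80, "ty": -20, "tz": 95, "turn": 0},
    {"tx": 80, "ty": -20, "tz": 95, "turn": 0},
    {"tx": 80, "ty": -20, "tz": 95, "turn": 0},
    {"tx": 80, "ty": -20, "tz": 95, "turn": 0},
  ],
)

```text
time_s: 6.63
ee_pos: [811.7, -199.5, 329.5]
tcp_rot: [-0.685, 0.721, 0.099, 0.02]
contact_force: [0.6, -0.0, 0.1]
finger_gap: 0.151
```

```bash
python3 -c "from h import *;st()"
```

```text
t 6.63 tcp [ 811.7 -199.5  329.5] box [138.4 -57.3 279.5] q [-0.314  0.725  0.274  0.015  1.968 -1.99 ] F [ 0.6 -0.   0.1] gap 0.151
 fing [ 0.17  -0.041 -0.985] jaw [-0.106  0.993 -0.06 ]
```

Call:
send_rows(
  moves=[
    {"tx": 90, "ty": -22, "tz": 85, "turn": 0},
    {"tx": 90, "ty": -22, "tz": 85, "turn": 0},
  ],
)

```text
time_s: 6.8
ee_pos: [815.1, -200.2, 345.3]
tcp_rot: [-0.68, 0.724, 0.111, 0.033]
contact_force: [-0.7, -0.4, 0.8]
finger_gap: 0.148
```

Call:
send_rows(
  moves=[
    {"tx": 90, "ty": -22, "tz": 85, "turn": 0},
    {"tx": 90, "ty": -22, "tz": 85, "turn": 0},
  ],
)

```text
time_s: 6.97
ee_pos: [818.5, -201.0, 359.7]
tcp_rot: [-0.675, 0.726, 0.122, 0.044]
contact_force: [0.1, 0.6, -0.6]
finger_gap: 0.146
```

Call:
send_rows(
  moves=[
    {"tx": 90, "ty": -22, "tz": 85, "turn": 0},
  ],
)

```text
time_s: 7.05
ee_pos: [823.1, -202.0, 367.4]
tcp_rot: [-0.672, 0.727, 0.131, 0.053]
contact_force: [0.8, -0.2, 0.5]
finger_gap: 0.152
```

Call:
send_rows(
  moves=[
    {"tx": 90, "ty": -22, "tz": 85, "turn": 0},
  ],
)

```text
time_s: 7.13
ee_pos: [828.4, -203.3, 376.8]
tcp_rot: [-0.667, 0.729, 0.141, 0.063]
contact_force: [0.4, 0.2, 0.4]
finger_gap: 0.147
```

```bash
python3 -c "from h import *;st()"
```

```text
t 7.13 tcp [ 828.4 -203.3  376.8] box [154.6 -62.9 326.8] q [-0.317  0.676  0.274  0.025  1.889 -1.988] F [0.4 0.2 0.4] gap 0.147
 fing [ 0.29  -0.071 -0.954] jaw [-0.096  0.99  -0.102]
```

Short calls build lean at about 1.8° each. The jaw line is 20° off the lean axis, so I'll turn -40° now. The remaining lean will then bring the jaw level.

Call:
send_rows(
  moves=[
    {"tx": -3, "ty": 1, "tz": 0, "turn": -7},
    {"tx": -6, "ty": 1.5, "tz": 0, "turn": -14},
    {"tx": -6, "ty": 1.5, "tz": 0, "turn": -21},
    {"tx": -6, "ty": 1.5, "tz": 0, "turn": -28},
    {"tx": -6, "ty": 1.5, "tz": 0, "turn": -34},
    {"tx": -6, "ty": 1.5, "tz": 0, "turn": -40},
    {"tx": -6, "ty": 1.5, "tz": 0, "turn": -40},
  ],
)

```text
time_s: 7.72
ee_pos: [768.9, -186.9, 375.8]
tcp_rot: [-0.606, 0.732, -0.117, 0.287]
contact_force: [0.6, -0.6, 0.1]
finger_gap: 0.152
```

Call:
send_rows(
  moves=[
    {"tx": 90, "ty": -22, "tz": 85, "turn": 0},
    {"tx": 90, "ty": -22, "tz": 85, "turn": 0},
    {"tx": 90, "ty": -22, "tz": 85, "turn": 0},
  ],
)

```text
time_s: 7.97
ee_pos: [793.2, -200.6, 403.8]
tcp_rot: [-0.605, 0.732, -0.104, 0.297]
contact_force: [-0.0, 0.3, 0.6]
finger_gap: 0.146
```

Call:
send_rows(
  moves=[
    {"tx": 90, "ty": -22, "tz": 85, "turn": 0},
  ],
)

```text
time_s: 8.05
ee_pos: [796.6, -203.8, 415.9]
tcp_rot: [-0.604, 0.73, -0.091, 0.307]
contact_force: [-0.6, -0.8, 0.5]
finger_gap: 0.147
```

Call:
send_rows(
  moves=[
    {"tx": 90, "ty": -22, "tz": 85, "turn": 0},
  ],
)

```text
time_s: 8.13
ee_pos: [801.3, -207.0, 426.3]
tcp_rot: [-0.602, 0.728, -0.079, 0.317]
contact_force: [-1.1, 0.6, 0.8]
finger_gap: 0.149
```

Call:
send_rows(
  moves=[
    {"tx": 90, "ty": -22, "tz": 85, "turn": 0},
  ],
)

```text
time_s: 8.22
ee_pos: [806.6, -210.1, 434.3]
tcp_rot: [-0.601, 0.727, -0.067, 0.326]
contact_force: [-0.6, 0.3, -0.2]
finger_gap: 0.147
```

Call:
send_rows(
  moves=[
    {"tx": 90, "ty": -22, "tz": 85, "turn": 0},
  ],
)

```text
time_s: 8.3
ee_pos: [812.4, -213.3, 441.1]
tcp_rot: [-0.599, 0.725, -0.056, 0.334]
contact_force: [-0.8, 0.2, 1.0]
finger_gap: 0.152
```

```bash
python3 -c "from h import *;st()"
```

```text
t 8.3 tcp [ 812.4 -213.3  441.1] box [137.7 -71.1 391.1] q [-0.245  0.611  0.274 -0.199  1.859 -1.337] F [-0.8  0.2  1. ] gap 0.152
 fing [ 0.319 -0.275 -0.907] jaw [ 0.552  0.832 -0.058]
```

Call:
send_rows(
  moves=[
    {"tx": 90, "ty": -22, "tz": 85, "turn": 0},
  ],
)

```text
time_s: 8.38
ee_pos: [818.6, -216.5, 447.1]
tcp_rot: [-0.598, 0.724, -0.046, 0.342]
contact_force: [0.2, -0.7, 0.1]
finger_gap: 0.146
```

Call:
send_rows(
  moves=[
    {"tx": 90, "ty": -22, "tz": 85, "turn": 0},
  ],
)

```text
time_s: 8.47
ee_pos: [825.0, -219.8, 453.0]
tcp_rot: [-0.596, 0.722, -0.035, 0.35]
contact_force: [0.5, 0.3, -0.0]
finger_gap: 0.15
```

Call:
send_rows(
  moves=[
    {"tx": 90, "ty": -22, "tz": 85, "turn": 0},
  ],
)

```text
time_s: 8.55
ee_pos: [831.5, -223.0, 459.2]
tcp_rot: [-0.594, 0.72, -0.024, 0.358]
contact_force: [0.2, -0.4, -0.1]
finger_gap: 0.15
```

Call:
send_rows(
  moves=[
    {"tx": 90, "ty": -22, "tz": 85, "turn": 0},
  ],
)

```text
time_s: 8.63
ee_pos: [838.0, -226.2, 465.9]
tcp_rot: [-0.592, 0.718, -0.013, 0.366]
contact_force: [0.7, -0.7, 0.3]
finger_gap: 0.148
```

Call:
send_rows(
  moves=[
    {"tx": 90, "ty": -22, "tz": 85, "turn": 0},
  ],
)

```text
time_s: 8.72
ee_pos: [844.6, -229.4, 472.9]
tcp_rot: [-0.59, 0.716, -0.001, 0.374]
contact_force: [0.1, 0.5, -0.5]
finger_gap: 0.156
```

Call:
send_rows(
  moves=[
    {"tx": 90, "ty": -22, "tz": 85, "turn": 0},
  ],
)

```text
time_s: 8.8
ee_pos: [851.2, -232.5, 480.1]
tcp_rot: [-0.587, 0.713, 0.01, 0.382]
contact_force: [0.3, 0.4, -0.7]
finger_gap: 0.147
```

```bash
python3 -c "from h import *;st()"
```

```text
t 8.8 tcp [ 851.2 -232.5  480.1] box [174.3 -94.3 430.1] q [-0.259  0.593  0.275 -0.183  1.705 -1.351] F [ 0.3  0.4 -0.7] gap 0.147
 fing [ 0.464 -0.31  -0.83 ] jaw [ 0.533  0.846 -0.018]
```

The lean is now 33.9° with the jaw level. The nut path is 10° off box x, heading az -4°, so I'll turn +30°, move back behind the nut high up, then descend.

Call:
send_rows(
  moves=[
    {"tx": -3.7, "ty": 1, "tz": 0, "turn": 5},
    {"tx": -7.4, "ty": 2, "tz": 0, "turn": 10},
    {"tx": -11.1, "ty": 3, "tz": 0, "turn": 15},
    {"tx": -14.8, "ty": 4, "tz": 0, "turn": 20},
    {"tx": -18.5, "ty": 5, "tz": 0, "turn": 25},
    {"tx": -22.2, "ty": 6, "tz": 0, "turn": 30},
    {"tx": -25.9, "ty": 7, "tz": 0, "turn": 30},
    {"tx": -29.6, "ty": 8, "tz": 0, "turn": 30},
    {"tx": -33.3, "ty": 9, "tz": 0, "turn": 30},
    {"tx": -34.7, "ty": 9.4, "tz": -3, "turn": 30},
    {"tx": -34.7, "ty": 9.4, "tz": -6.5, "turn": 30},
    {"tx": -34.7, "ty": 9.4, "tz": -10, "turn": 30},
  ],
  hand=0.8,
)

```text
time_s: 9.8
ee_pos: [503.0, -138.4, 381.2]
tcp_rot: [-0.664, 0.688, 0.196, 0.218]
contact_force: [0.3, -1.2, -0.8]
finger_gap: 0.097
```

Call:
send_rows(
  moves=[
    {"tx": 0, "ty": 0, "tz": -4, "turn": 0},
    {"tx": 0, "ty": 0, "tz": -8, "turn": 0},
    {"tx": 0, "ty": 0, "tz": -12, "turn": 0},
    {"tx": 0, "ty": 0, "tz": -16, "turn": 0},
    {"tx": 0, "ty": 0, "tz": -20, "turn": 0},
    {"tx": 0, "ty": 0, "tz": -24, "turn": 0},
    {"tx": 0, "ty": 0, "tz": -26, "turn": 0},
    {"tx": 0, "ty": 0, "tz": -26, "turn": 0},
    {"tx": 0, "ty": 0, "tz": -26, "turn": 0},
  ],
)

```text
time_s: 10.55
ee_pos: [503.5, -138.2, 118.5]
tcp_rot: [-0.666, 0.687, 0.193, 0.216]
contact_force: [-0.2, -1.0, 0.6]
finger_gap: 0.1
```

```bash
python3 - <<'E'
from h import *
st()
S=robot.snapshot("scene");crop(S,200,90,200,160,4,"pics/s2.png")
T=robot.snapshot("top");crop(T,240,135,150,150,4,"pics/t2.png")
E
```

```text
t 10.55 tcp [ 503.5 -138.2  118.5] box [-161.7   35.9   68.5] q [-0.555 -0.349  2.049  0.329  0.936 -2.219] F [-0.2 -1.   0.6] gap 0.1
 fing [ 0.553 -0.037 -0.832] jaw [ 0.04   0.999 -0.018]
```

View pics/s2.png

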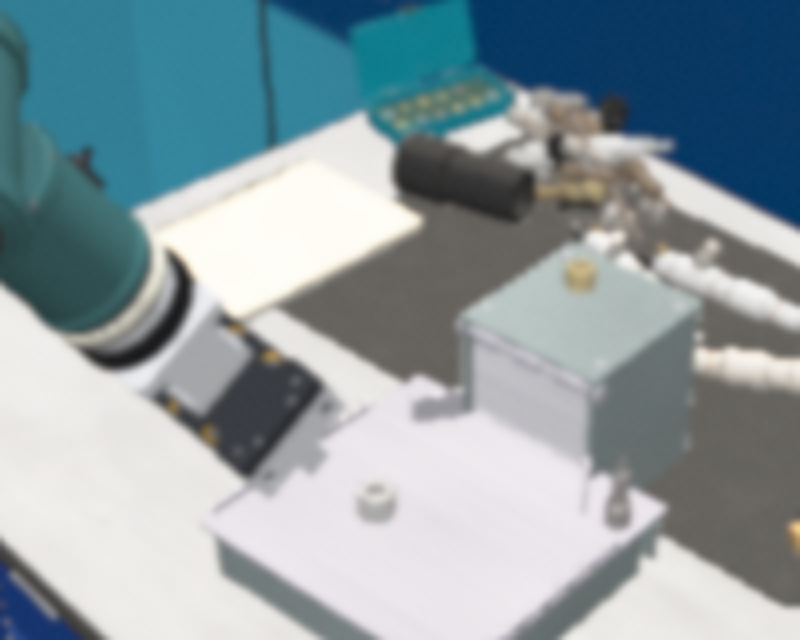

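This shows the leaned gripper behind the nut, which is at (377,502). The path is clear and the flap is shut. Now I'll descend to tip height and check alignment with the wrist camera.

Call:
send_rows(
  moves=[
    {"tx": 0, "ty": 0, "tz": -3, "turn": 0},
    {"tx": 0, "ty": 0, "tz": -5, "turn": 0},
    {"tx": 0, "ty": 0, "tz": -6, "turn": 0},
    {"tx": 0, "ty": 0, "tz": -6, "turn": 0},
    {"tx": 0, "ty": 0, "tz": -6, "turn": 0},
  ],
)

```text
time_s: 11.07
ee_pos: [504.8, -139.0, 60.8]
tcp_rot: [-0.666, 0.687, 0.194, 0.217]
contact_force: [-0.0, -1.2, -0.4]
finger_gap: 0.102
```

```bash
python3 - <<'E'
from h import *
from scipy.spatial.transform import Rotation as Ro
s=st();W=robot.snapshot("wrist");cv2.imwrite("pics/w1.png",W["img"])
H=np.array(W["hand_eye"]);q=s["tcp_rot"];M=np.eye(4);M[:3,:3]=Ro.from_quat([q[1],q[2],q[3],q[0]]).as_matrix();M[:3,3]=s["ee_pos"]
C=np.linalg.inv(M@H)
for n,p in dict(nut=(549,-141.5,60),tcp=s["ee_pos"],door=(668,-157,50)).items():
    print(n,cv2.projectPoints(np.array([p],float),cv2.Rodrigues(C[:3,:3])[0],C[:3,3],np.array(W["intrinsics"]),np.array(W["D"]))[0].ravel().round(0))
E
```

```text
t 11.07 tcp [ 504.8 -139.    60.8] box [-160.4   35.    10.8] q [-0.555 -0.281  2.125  0.372  0.797 -2.285] F [-0.  -1.2 -0.4] gap 0.102
 fing [ 0.556 -0.038 -0.831] jaw [ 0.04   0.999 -0.02 ]
nut [318. 275.]
tcp [319. 241.]
door [308. 323.]
```

View pics/w1.png

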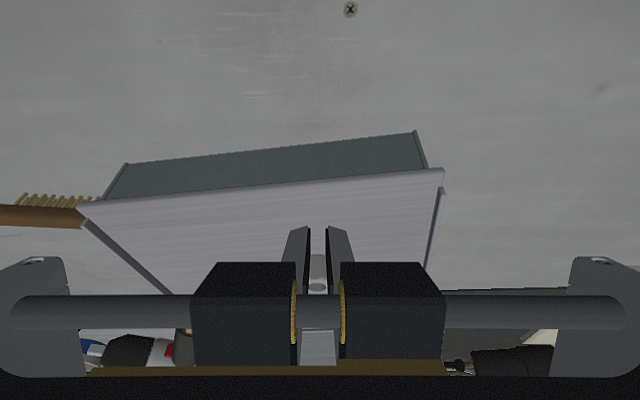

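The wrist view shows the nut at about (318,283), centred in the gap between the fingertips, with no offset from prediction. First push stage:

Call:
send_rows(
  moves=[
    {"tx": 0.8, "ty": -0.06, "tz": -0.3, "turn": 0},
    {"tx": 1.6, "ty": -0.11, "tz": -0.3, "turn": 0},
    {"tx": 2.4, "ty": -0.17, "tz": -0.3, "turn": 0},
    {"tx": 3.2, "ty": -0.22, "tz": -0.3, "turn": 0},
    {"tx": 4.2, "ty": -0.29, "tz": -0.3, "turn": 0},
    {"tx": 5.2, "ty": -0.36, "tz": -0.3, "turn": 0},
    {"tx": 6.2, "ty": -0.43, "tz": -0.3, "turn": 0},
    {"tx": 7.2, "ty": -0.5, "tz": -0.3, "turn": 0},
    {"tx": 8.2, "ty": -0.57, "tz": -0.3, "turn": 0},
    {"tx": 9.2, "ty": -0.64, "tz": -0.3, "turn": 0},
    {"tx": 10, "ty": -0.7, "tz": -0.3, "turn": 0},
    {"tx": 10, "ty": -0.7, "tz": -0.3, "turn": 0},
  ],
)

```text
time_s: 12.12
ee_pos: [605.3, -145.5, 56.1]
tcp_rot: [-0.666, 0.687, 0.194, 0.216]
contact_force: [0.4, 1.3, -0.0]
finger_gap: 0.102
```

```bash
python3 - <<'E'
from h import *
st()
S=robot.snapshot("scene");a=S["img"][140:260,230:380]
W=robot.snapshot("wrist")["img"][200:360,230:410]
a=cv2.resize(a,None,fx=3,fy=3,interpolation=cv2.INTER_CUBIC);W=cv2.resize(W,(405,360),interpolation=cv2.INTER_CUBIC)
cv2.imwrite("pics/p1.png",np.hstack([a[:, :390],W]))
E
```

```text
t 12.12 tcp [ 605.3 -145.5   56.1] box [-61.2  18.    6.1] q [-0.443 -0.032  1.924  0.315  0.718 -2.163] F [ 0.4  1.3 -0. ] gap 0.102
 fing [ 0.554 -0.037 -0.832] jaw [ 0.039  0.999 -0.019]
```

View pics/p1.png

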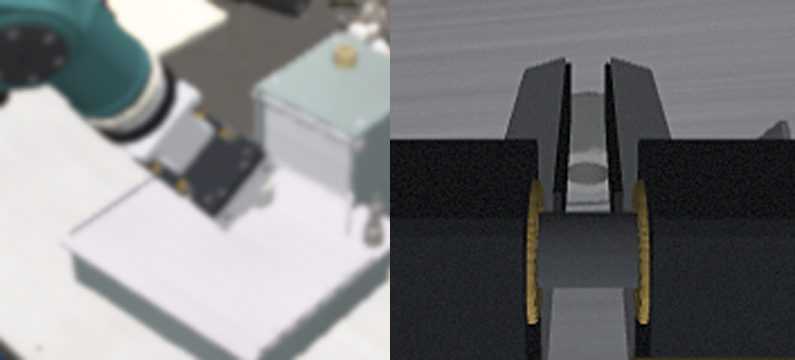

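The nut is seated in front of both tips and the flap is still shut. Next I push through the doorway.

Call:
send_rows(
  moves=[
    {"tx": 0.8, "ty": -0.06, "tz": 0.1, "turn": 0},
    {"tx": 1.6, "ty": -0.11, "tz": 0.2, "turn": 0},
    {"tx": 2.4, "ty": -0.17, "tz": 0.2, "turn": 0},
    {"tx": 3.2, "ty": -0.22, "tz": 0.2, "turn": 0},
    {"tx": 4.0, "ty": -0.28, "tz": 0.2, "turn": 0},
    {"tx": 4.8, "ty": -0.34, "tz": 0.2, "turn": 0},
    {"tx": 5.6, "ty": -0.39, "tz": 0.2, "turn": 0},
    {"tx": 6.2, "ty": -0.43, "tz": 0.2, "turn": 0},
    {"tx": 6.6, "ty": -0.46, "tz": 0.2, "turn": 0},
    {"tx": 6.6, "ty": -0.46, "tz": 0.2, "turn": 0},
  ],
)

```text
time_s: 13.05
ee_pos: [670.6, -150.0, 58.0]
tcp_rot: [-0.666, 0.687, 0.194, 0.216]
contact_force: [-0.2, 0.4, 0.1]
finger_gap: 0.099
```

```bash
python3 - <<'E'
from h import *
st()
S=robot.snapshot("scene");a=S["img"][140:260,230:380]
W=robot.snapshot("wrist")["img"][200:360,230:410]
a=cv2.resize(a,None,fx=3,fy=3,interpolation=cv2.INTER_CUBIC);W=cv2.resize(W,(405,360),interpolation=cv2.INTER_CUBIC)
cv2.imwrite("pics/p2.png",np.hstack([a[:, :390],W]))
E
```

```text
t 13.05 tcp [ 670.6 -150.    58. ] box [3.4 6.7 8. ] q [-0.394  0.107  1.777  0.276  0.714 -2.091] F [-0.2  0.4  0.1] gap 0.099
 fing [ 0.554 -0.037 -0.832] jaw [ 0.039  0.999 -0.019]
```

View pics/p2.png

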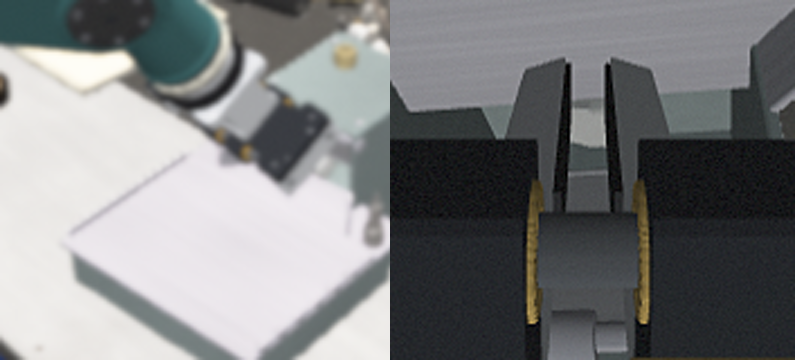

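Call:
send_rows(
  moves=[
    {"tx": 0.3, "ty": -0.02, "tz": 0, "turn": 0},
    {"tx": 0.6, "ty": -0.04, "tz": 0, "turn": 0},
    {"tx": 0.7, "ty": -0.05, "tz": 0, "turn": 0},
    {"tx": 0.7, "ty": -0.05, "tz": 0, "turn": 0},
  ],
)

```text
time_s: 13.48
ee_pos: [676.9, -150.5, 57.9]
tcp_rot: [-0.666, 0.687, 0.193, 0.216]
contact_force: [-0.3, 0.4, -0.3]
finger_gap: 0.102
```

```bash
python3 - <<'E'
from h import *
st()
W=robot.snapshot("wrist")["img"][200:360,230:410]
W=cv2.resize(W,(720,600),interpolation=cv2.INTER_CUBIC);cv2.imwrite("pics/p3.png",W)
E
```

```text
t 13.48 tcp [ 676.9 -150.5   57.9] box [9.5 5.6 7.9] q [-0.39   0.12   1.762  0.272  0.714 -2.084] F [-0.3  0.4 -0.3] gap 0.102
 fing [ 0.554 -0.037 -0.832] jaw [ 0.039  0.999 -0.019]
```

View pics/p3.png

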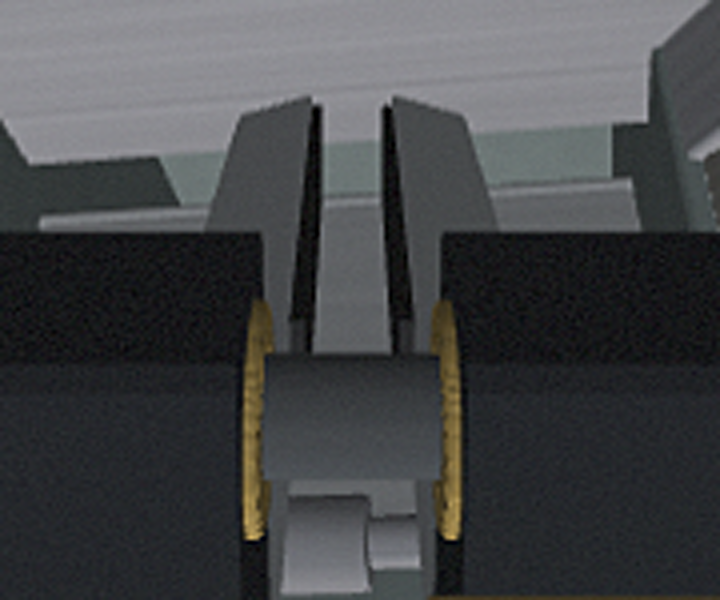

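The nut is gone from between the tips. The gap now shows only the well, the green strip near (340,165), and the flap resting on the fingers. I'll withdraw straight back along the push line.

Call:
send_rows(
  moves=[
    {"tx": -0.8, "ty": 0.06, "tz": 0, "turn": 0},
    {"tx": -1.8, "ty": 0.13, "tz": 0, "turn": 0},
    {"tx": -2.8, "ty": 0.2, "tz": 0, "turn": 0},
    {"tx": -3.8, "ty": 0.27, "tz": 0, "turn": 0},
    {"tx": -5, "ty": 0.35, "tz": 0, "turn": 0},
    {"tx": -6.5, "ty": 0.45, "tz": 0, "turn": 0},
    {"tx": -8.5, "ty": 0.6, "tz": 0, "turn": 0},
    {"tx": -10.5, "ty": 0.75, "tz": 0.5, "turn": 0},
    {"tx": -12.5, "ty": 0.9, "tz": 1.5, "turn": 0},
    {"tx": -14.5, "ty": 1, "tz": 3, "turn": 0},
    {"tx": -17, "ty": 1.2, "tz": 5, "turn": 0},
    {"tx": -19, "ty": 1.2, "tz": 8, "turn": 0},
  ],
)

```text
time_s: 14.53
ee_pos: [482.7, -136.5, 134.5]
tcp_rot: [-0.668, 0.686, 0.191, 0.214]
contact_force: [-0.4, -0.6, -0.0]
finger_gap: 0.102
```

Call:
send_rows(
  moves=[
    {"tx": -2, "ty": 0, "tz": 3, "turn": 0},
    {"tx": -3, "ty": 0, "tz": 6, "turn": 0},
    {"tx": -3, "ty": 0, "tz": 8, "turn": 0},
    {"tx": -3, "ty": 0, "tz": 8, "turn": 0},
    {"tx": -3, "ty": 0, "tz": 8, "turn": 0},
    {"tx": -3, "ty": 0, "tz": 8, "turn": 0},
    {"tx": -3, "ty": 0, "tz": 8, "turn": 0},
    {"tx": -3, "ty": 0, "tz": 8, "turn": 0},
  ],
)

```text
time_s: 15.2
ee_pos: [456.0, -137.7, 215.2]
tcp_rot: [-0.668, 0.686, 0.192, 0.215]
contact_force: [-0.2, -0.4, 0.6]
finger_gap: 0.1
```

```bash
python3 - <<'E'
from h import *
st()
S=robot.snapshot("scene")["img"][135:265,225:395];T=robot.snapshot("top")["img"][135:265,270:370]
cv2.imwrite("pics/f.png",np.hstack([cv2.resize(x,None,fx=2.9,fy=2.9,interpolation=cv2.INTER_CUBIC) for x in(S,T)]))
E
```

```text
t 15.2 tcp [ 456.  -137.7  215.2] box [-208.8   41.4  165.2] q [-0.641 -0.519  1.96   0.327  1.213 -2.216] F [-0.2 -0.4  0.6] gap 0.1
 fing [ 0.551 -0.035 -0.834] jaw [ 0.039  0.999 -0.016]
```

View pics/f.png

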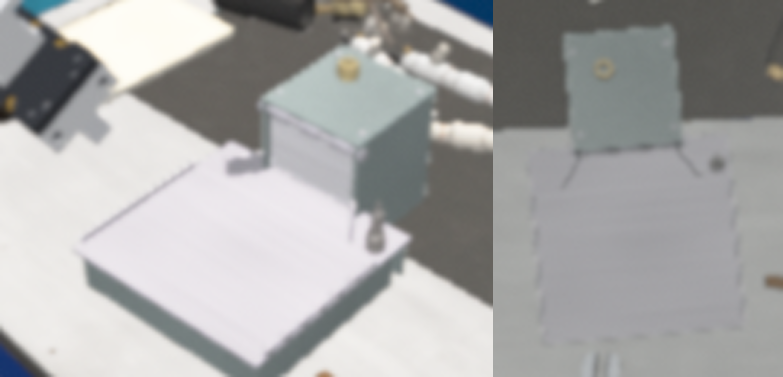

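The deck is empty and the flap hangs shut (scene crop around (310,165)). The roof nut at (348,68) and the nozzle at (376,235) are where they were, and the arm is clear. I'm handing in.

```bash
python3 -c "
from h import *
st();print(robot.finish_job())"
```

```text
t 15.3 tcp [ 456.4 -138.   216. ] box [-208.5   41.1  166. ] q [-0.641 -0.519  1.958  0.327  1.213 -2.216] F [-0.1 -0.1  1.1] gap 0.095
 fing [ 0.551 -0.036 -0.833] jaw [ 0.039  0.999 -0.017]
the job is handed in; nothing more can be done
None
```

The union nut went through the flap and off the inner edge into the box. I then drew the fingers straight back out, the flap fell shut, and I handed the job in at 15.3 s.

- **Lean:** The moves have no tilt command. I tilted the fingers about 34° by pulling repeatedly against the arm's reach limit in free air, well above the bench. Each call keeps whatever tilt the last one reached.
- **Push:** I pushed the nut with both fingertips nearly shut, aiming diagonally at the doorway. I did not grip or lift it.
- **Last checks:**
  - The wrist view at full push showed no nut between the tips.
  - The final scene and top views showed the deck empty and the flap shut.
  - The roof nut and nozzle were in place, and the arm was clear.
  - Every reading taken between moves showed about 1 N or less on the wrist. I did not sample during the moves.
- **Not confirmed:** I did not see the nut lying in the well, because the flap and roof hide it. That it dropped is inferred from the wrist view and the empty deck. I did not re-check the tape roll, brush or spanner at the end, but the arm did not go near them.
- **Disagreement:** The two cameras differed by about 4 mm on the box's position, and I used a value between them.

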